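# Reset the sunken trim knob of the bench fan and switch it on

## Task

Set the fan's speed and then start it: press the black knob in its sunken well in with about 15 N (below 12 N a gate blocks it and it must not be forced round, above 18 N it may be damaged) and, keeping it pressed, turn it clockwise from the grey arc to the green dot, then let go so that it springs back up and locks there. Only then flick the red-tipped toggle fully over towards the fan's head to switch it on. Do not jab or jam the fingers against the white foot, and leave the other things on the bench where they are.

Things in the scene. Friction and masses are not known exactly. Their poses are not given: they have to be found in the camera images.
- fan: White desk fan, fixed to the bench. Origin: centre of the underside of its foot, a white slab 190 mm (its x) by 250 mm (its y) by 60 mm high, z up. Its axes give the directions used below. Top: sunken knob at x = +35, y = +65 mm; toggle pivot at x = -60, y = +50, z = 64 mm. The head stands at the -y end.
- foot: The fan's foot: white slab 190 x 250 x 60 mm, same origin and axes as the fan. The knob's well is a round hole 62 mm across, open at the top, centred at x = +35, y = +65 mm; its floor is the knob's skirt. On the top, 40 mm from the well's centre, are a grey arc (low setting) and one green dot (the setting wanted).
- fan_head (a point): Centre of the fan's head, at x = 0, y = -90, z = 235 mm from the fan's origin: a round white cage 210 mm across and 55 mm thick (its y), motor behind it (-y), on a stalk; it spans z = 130 to 340 mm above the bench. Keep the gripper and arm on its +y side.
- well_mouth (a point): Centre of the well's mouth, level with the foot's top, on the knob's axis; axes as the fan's. The knob's grey skirt, 57 mm across, fills the well 21 to 33 mm below (varies: feel for it). On it stands a black grip bar 46 mm long, 12 thick, 20 tall, white line to its pointing end, 25 mm from bar sides to wall. The bar is polished and slips when pinched: press with the fingertips on the skirt.
- trim (a joint): Turn of the knob (rad), clockwise from above. The pointing end looks along pi/2 + 0.625 - trim, counter-clockwise from the fan's x axis. About 0 at start; 1.25 = green dot. Friction 0.06 N m. A hidden gate stops it at 0.35 unless the knob is pressed in 2.5 mm or more; at 1.15 to 1.35 the released knob springs up and locks; let go elsewhere past the gate it stays down and can be turned on.
- trim_press (a joint): How far the knob is pressed in, in m: 0 = up, sprung out. Spring: 2 N to start moving it, rising by 4 N per mm: 12 N clears the gate (2.5 mm), 15 N is 3.25 mm, and it is overpressed beyond 4.2 mm (about 19 N).
- toggle_tip (a point): Tip of the small steel toggle with red end (lever 27 mm from its pivot to this point, end 11 mm thick), on the foot's top beside the well. It leans away from the fan's head when off. Its axes turn with it.
- toggle (a joint): Swing of the toggle in rad about the fan's x axis: 0 = off, leaning 0.45 rad from upright towards the fan's +y; 0.9 = on, leaning 0.45 rad towards the fan's -y (the head). Friction about 2 N at the tip; it stays where it is left.
- canister: Steel screw-top canister, 80 mm across, 112 mm tall, loose; origin at the centre of its underside. Bystander.
- level: Blue spirit level, 230 x 24 x 45 mm, loose, standing on its edge; origin at the centre of its underside, x along it. Bystander.
- gauge: Wooden marking gauge, beam 210 mm long along x, head block 28 x 62 x 50 mm, loose; origin below the beam's middle on the bench. Bystander.
- pliers: Red-handled pliers lying flat, 175 mm long along x, 60 mm wide, 14 mm high, loose; origin near the middle, on the bench. Bystander.

How it is judged:
On the way, in this order (a step that is already met when the one before it is completed fails the run):
1. the knob has sprung back up, locked at the green dot, with the toggle still off (value of joint trim between 1.11 and 1.39 rad and value of joint trim_press below 0.0012 m and value of joint toggle below 0.3 rad), for 0.2 s.
2. the toggle is over to on (value of joint toggle above 0.75 rad), for 0.1 s.
At the end, for the whole second after the job is handed in: The knob stands sprung up (pressed less than 1.2 mm) with its pointer at the green dot (within 0.14 rad), and the toggle is over towards the head by more than 0.75 of its 0.9 rad, everything let go (value of joint trim between 1.11 and 1.39 rad and value of joint trim_press below 0.0012 m and value of joint toggle above 0.75 rad); the robot touches nothing.
It fails at once if the knob is overpressed, more than 4.2 mm in (about 19 N) (value of joint trim_press above 0.0042 m).
It fails at once if the knob is forced round past its gate without being pressed in (less than 2 mm) (value of joint trim_press below 0.002 m and value of joint trim between 0.6 and 1 rad).
It fails at once if the fingers press on the white foot or the wall of the well with more than 20 N (contact force between the fingers and foot above 20 N).
It fails at once if the toggle is switched on before the knob is locked at the green dot (value of joint toggle above 0.6 rad and value of joint trim below 1 rad).
It fails at once if a bystander is shifted by more than 15 mm (distance of any of canister, level, gauge, pliers from where it was at the start of the episode above 0.015 m).
It also fails if it takes over 72 s, if anything falls off the work surface, if the arm or the gripper's body presses on something with over 40 N, if the wrist force passes 120 N, or if a joint passes its speed limit or range.

## Robot

A 6-joint arm with a two-finger parallel gripper is mounted at the origin on the work surface. World frame = base frame: x ahead of the robot, y to its left, z up, the work surface at z = 0. Lengths are in m, angles in rad, forces in N, time in s.
With the tool pointing down it reaches from about 0.35 to 0.775 m from the base axis. Payload 5.5 kg.
Tool frame: the origin (TCP) lies at the very end of the fingers, on their centre line; the grasp point (between the pads) lies 19 mm behind it (arm.tcp_to_grasp is the distance from the TCP to the grasp point, in m); z points along the fingers, y is the direction in which the jaws open and shut (so a half turn about z gives the same grasp; the last joint's range is limited). The gripper opens to 85 mm and grips with 20 to 120 N. Pads are 22 mm wide; open, the fingers measure 114 mm over their backs; the gripper's body (76 mm by 85 mm) begins 54 mm behind the grasp point. The pads swing forward as they close: fully open they stand 13 mm farther back than shut.
Start: joints at [-1.382, 0.313, 0.046, 1.304, 0, 1.431], TCP at [0.186, -0.544, 0.231] pointing down, gripper open.
Joint ranges: [-2.76, 2.76], [-0.86, 1.69], [-1.03, 1.26], [-2.2, 2.34], [-1.47, 1.5], [-3.14, 3.14]. Speed limits (rad/s): [2.57, 2.57, 3.14, 3.14, 3.14, 3.14].

## Interface

Orientations are given as a 3x3 rotation matrix whose columns are the frame's x, y, z axes.
In Python, from workcell import monitor, optics, arm gives the robot as it stands.
- The arm moves only by the tool send_rows, never from a script. Its argument "plan" is a list of rows, each a list of 4 numbers: the shift along the tool's x, y, z in cm, then the turn about the tool's z in degrees. A call has 1 to 5 rows; each row shifts and turns the commanded pose from where the row before left it, along the tool's axes as they then stand; what a row does not reach is not made up. A row lasts 1/8 s, in which the tool goes at most 62.5 mm and 10.7 degrees, less where a joint would pass 70% of its speed; a pose out of reach is approached as far as the arm can. A call with a gripper value outside its range is refused whole. "grip" is the finger opening in cm, from 0 to 8.54, set as the call begins (left out, the last holds). The fingers move at their own pace and stop on an object; "grip_force" is the grip in N (left out, the last holds). Time passes only in rows, so rows that do not move let the fingers close. It gives the time, the measured TCP pose, the force and the opening at its end, in the units of the state.
- monitor.read_state(): the state, without advancing time (a new reading comes with each control period).
- optics.get_image(name): name is "scene" or "side" or "wrist"; returns a dict with "image" (384x512x3 uint8, red, green, blue), "z_map" (384x512 float32, m along the optical axis (not along the pixel's ray), 0 where there is no reading), "fx", "fy", "cx", "cy" (pixels), "rvec" (rotation vector, rad) and "tvec" (3), from world to camera coordinates, as OpenCV has them. Camera axes: x right, y down, z forward; pixel columns grow to the right and rows downward; lengths in m; the calibration is good to about 2 mm. A picture is of the moment at which its call begins.
- arm.job_done(): hands the job in, once; it reports no verdict.
The state is a dict: "t": time; "q": joint angles; "qd": joint speeds; "joint_torque": joint torques, N m; "eef_pos": TCP position; "tool_rot": TCP orientation; "ft_force": force on the tool from outside, world axes, zero at the start; "wrist_torque": the same for the moment, N m; "grip_width": finger opening in m.
Only numpy, scipy, OpenCV 4.12 (cv2) and the standard library are available. Lean on these libraries where they do the work, as an engineer would, in place of code of your own. Each camera call takes 0.05 s, during which the arm holds its last target.

## Working session

There is one attempt and no reset: what is moved stays moved. The work goes in short steps, Python scripts to look and compute and a tool call to move; the robot and the scene stay as the last step left them, time stands still between calls to the robot, and variables do not carry over. Pictures are saved under pics/ and viewed, and the job is handed in when it is done.

Besides the shell and the picture viewer there is one more tool, called after "Request:" by a JSON object that holds its "api" and its "payload". send_rows: Moves the arm, as the interface text tells. Its arguments: {"type":"object","properties":{"plan":{"type":"array"},"grip":{"type":"number"},"grip_force":{"type":"number"}},"required":["plan"]}

```bash
mkdir -p pics; ls
cat > h.py <<'E'
import numpy as np,cv2
from workcell import monitor,optics,arm
def snap(n,f):
    d=optics.get_image(n);np.savez('pics/'+f+'.npz',**d);cv2.imwrite('pics/'+f+'.png',d['image'][:,:,::-1]);return d
def world(d,u,v,z=None):
    R=cv2.Rodrigues(np.array(d['rvec'],float))[0];t=np.array(d['tvec'],float).ravel()
    r=np.array([(u-d['cx'])/d['fx'],(v-d['cy'])/d['fy'],1.])
    if z is None:
        return R.T@(r*d['z_map'][int(round(v)),int(round(u))]-t)
    o=-R.T@t; w=R.T@r
    return o+w*(z-o[2])/w[2]
def proj(d,P):
    return cv2.projectPoints(np.array(P,float).reshape(-1,3),np.array(d['rvec'],float),np.array(d['tvec'],float),np.array([[d['fx'],0,d['cx']],[0,d['fy'],d['cy']],[0,0,1.]]),None)[0].reshape(-1,2)
def load(f): 
    d=np.load('pics/'+f+'.npz'); return {k:d[k] for k in d}
def crop(d,u0,v0,u1,v1,s,f):
    cv2.imwrite('pics/'+f+'.png',cv2.resize(d['image'][v0:v1,u0:u1,::-1],None,fx=s,fy=s,interpolation=cv2.INTER_CUBIC))
E
python3 - <<'E'
from h import *
for n in ['scene','side','wrist']: snap(n,n+'0')
s=monitor.read_state();print(s)
E
```

```text
pics
{'t': 0.15, 'q': array([-1.38159161e+00,  3.13822347e-01,  4.52434315e-02,  1.30359609e+00,
       -1.68862124e-05,  1.43121952e+00]), 'qd': array([ 0.00033413, -0.00198639,  0.00412851, -0.00114141, -0.00179866,
       -0.00082805]), 'joint_torque': array([ 1.43001686e-03, -4.81064165e+01,  2.98816234e+01,  1.39153501e-02,
       -1.07825592e-04, -1.94845518e-05]), 'eef_pos': array([ 0.18558833, -0.5438248 ,  0.2306183 ]), 'tool_rot': array([[ 9.46436498e-01,  3.22889887e-01, -2.75884400e-04],
       [ 3.22889957e-01, -9.46435550e-01,  1.35090211e-03],
       [ 1.75085824e-04, -1.36762336e-03, -9.99999049e-01]]), 'ft_force': array([ 0.08357228,  1.47393397, -0.39587085]), 'wrist_torque': array([ 0.00405971,  0.00822474, -0.00280344]), 'grip_width': 0.08522841006273173}
```

View pics/scene0.png

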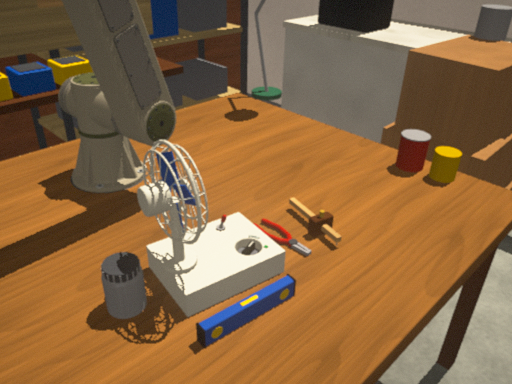

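View pics/side0.png

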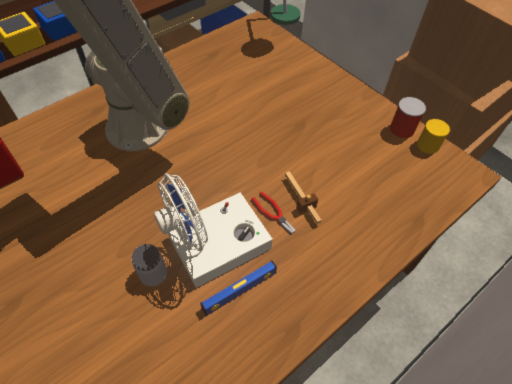

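View pics/wrist0.png

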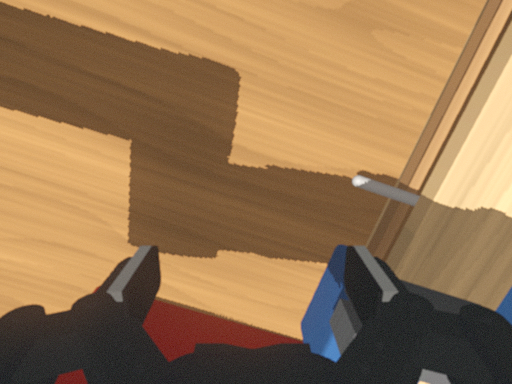

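Run:
```python
from h import *
d=load('scene0');crop(d,130,190,300,330,4.5,'s0c')
d=load('side0');crop(d,150,170,290,290,5,'d0c')
```

```text
(no output)
```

View pics/s0c.png

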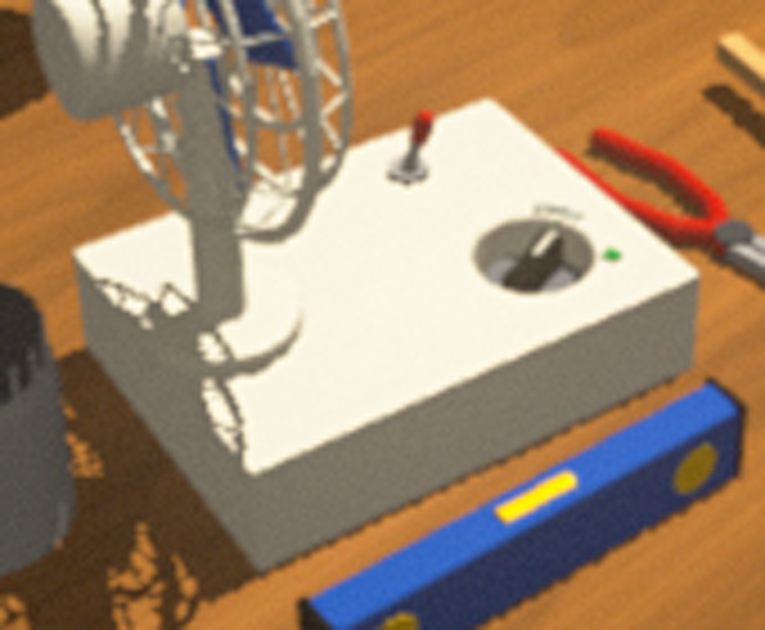

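View pics/d0c.png

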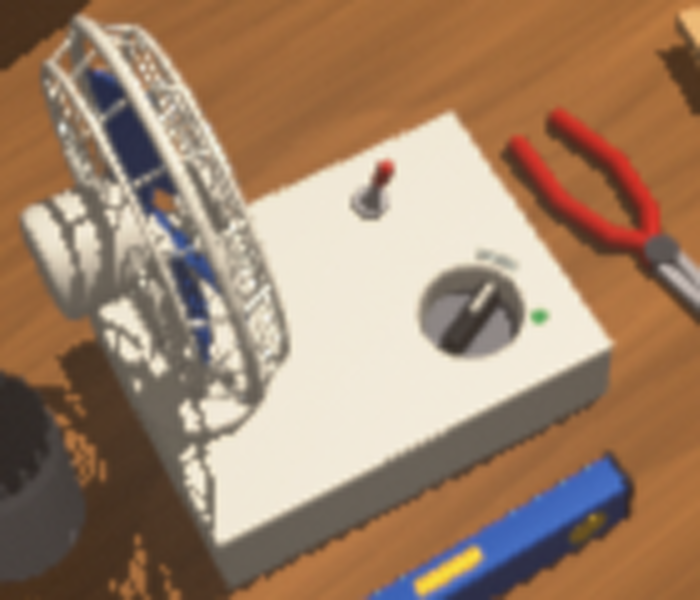

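Run:
```python
from h import *
from scipy.optimize import least_squares
S=load('scene0');D=load('side0')
C=np.array([[-95,125],[95,125],[95,-125],[-95,-125]])/1000
us=np.array([[490,98],[697,275],[253,472],[75,250]])/4.5+[130,190]-.4
ud=np.array([[453,112],[612,345],[215,543]])/5+[150,170]-.4
ks=np.array([534,256])/4.5+[130,190]-.4; kd=np.array([472,312])/5+[150,170]-.4
for u in us: print('s',world(S,*u,z=.06))
for u in ud: print('d',world(D,*u,z=.06))
def pts(P,p):
    c,s=np.cos(p[2]),np.sin(p[2]); P=np.atleast_2d(P)
    return np.c_[P[:,:2]@np.array([[c,s],[-s,c]])+p[:2], P[:,2]]
C3=np.c_[C,np.full(4,.06)];K=[[.035,.065,.06]]
def res(p,sh=0):
    a=pts(C3,p);k=pts(K,p)
    return np.r_[(proj(S,a)-us).ravel(),(proj(D,a[:3])-ud).ravel(),(proj(S,k)-ks).ravel(),(proj(D,k)-kd).ravel()]
r=least_squares(res,[.55,-.1,0],loss='soft_l1')
r2=min((least_squares(res,[.5,0,a],loss='soft_l1') for a in np.arange(0,6.3,.7)),key=lambda r:r.cost)
print(r2.x,r2.fun.reshape(-1,2).round(1))
p=r2.x;np.save('fan.npy',p)
for n,P in dict(well=[.035,.065,.06],piv=[-.06,.05,.064],tip=[-.06,.05+.027*np.sin(.45),.064+.027*np.cos(.45)],dot=[.035+.04*np.cos(np.pi/2+.625-1.25),.065+.04*np.sin(np.pi/2+.625-1.25),.06]).items():
    w=pts([P],p);print(n,w,proj(S,w),proj(D,w))
```

```text
s [0.50041319 0.08815006 0.06      ]
s [0.6875835  0.05394396 0.06      ]
s [ 0.64553998 -0.18987776  0.06      ]
s [ 0.45894331 -0.15801874  0.06      ]
d [0.50078101 0.08631535 0.06      ]
d [0.6872681  0.05398696 0.06      ]
d [ 0.64334934 -0.19258     0.06      ]
[ 0.5730951  -0.05191694  6.10994631] [[ 0.   0.2]
 [ 0.5 -0. ]
 [-0.8  0.3]
 [-0.5 -0.1]
 [ 0.4 -0.2]
 [ 0.4  0.1]
 [ 0.7  0.2]
 [-0.5 -0.5]
 [ 0.1 -0.3]]
well [[0.6187755  0.00607704 0.06      ]] [[247.81510478 246.02318135]] [[244.06559886 231.7292805 ]]
piv [[0.52261189 0.00767707 0.064     ]] [[220.31420219 226.39893307]] [[224.2828991  209.22338046]]
tip [[0.52463626 0.01924535 0.08831207]] [[224.36000014 216.46651369]] [[227.4667261  203.08986598]]
dot [[0.64742062 0.03399579 0.06      ]] [[265.43350281 246.45672849]] [[257.76434772 233.09026525]]
```

Request:
{"api": "send_rows", "payload": {"plan": [[0, 0, -4.5, 0], [0, 0, -4.5, 0], [0, 0, -4.5, 0], [0, 0, -4.5, 0], [0, 0, -4, 0]], "grip": 2.0}}

```text
t: 0.78
eef_pos: [0.1856, -0.544, 0.4529]
tool_rot: [[0.946, 0.323, 0.0], [0.323, -0.946, -0.001], [-0.0, 0.001, -1.0]]
ft_force: [0.2, -0.3, 0.3]
grip_width: 0.02
```

Request:
{"api": "send_rows", "payload": {"plan": [[3.46, -3.51, 0, 0], [3.46, -3.51, 0, 0], [3.46, -3.51, 0, 0], [3.46, -3.51, 0, 0], [3.46, -3.51, 0, 0]]}}

```text
t: 1.4
eef_pos: [0.2931, -0.3207, 0.4511]
tool_rot: [[0.947, 0.323, 0.0], [0.323, -0.947, 0.0], [0.0, -0.0, -1.0]]
ft_force: [0.2, 0.7, 0.2]
grip_width: 0.0204
```

Request:
{"api": "send_rows", "payload": {"plan": [[3.46, -3.51, 0, 0], [3.46, -3.51, 0, 0], [3.46, -3.51, 0, 0], [3.46, -3.51, 0, 0], [3.46, -3.51, 0, 0]]}}

```text
t: 2.02
eef_pos: [0.4002, -0.0987, 0.4512]
tool_rot: [[0.946, 0.323, 0.0], [0.323, -0.946, -0.0], [-0.0, 0.0, -1.0]]
ft_force: [0.2, -0.6, -0.0]
grip_width: 0.0196
```

Request:
{"api": "send_rows", "payload": {"plan": [[0, 0, 0, -10], [0, 0, 0, -10], [0, 0, 0, -10], [0, 0, 0, -10], [0, 0, 0, -10]]}}

```text
t: 2.65
eef_pos: [0.3997, -0.1002, 0.4511]
tool_rot: [[0.355, 0.935, -0.0], [0.935, -0.355, 0.0], [-0.0, -0.0, -1.0]]
ft_force: [-0.0, 0.3, -0.5]
grip_width: 0.0196
```

Request:
{"api": "send_rows", "payload": {"plan": [[0, 0, 0, -10], [0, 0, 0, -10], [0, 0, 0, -10], [0, 0, 0, -10], [0, 0, 0, -7]]}}

```text
t: 3.28
eef_pos: [0.3997, -0.1002, 0.4511]
tool_rot: [[-0.44, 0.898, -0.001], [0.898, 0.44, 0.0], [0.0, -0.0, -1.0]]
ft_force: [-0.1, -0.6, -0.3]
grip_width: 0.0201
```

```bash
cat >> h.py <<'E'
def to(x,y,z=None,yang=None):
    s=monitor.read_state();R=s['tool_rot'];p=s['eef_pos']
    d=np.array([x,y,p[2] if z is None else z])-p
    a=np.arctan2(R[1,1],R[0,1]);print('t',round(s['t'],2),'pos',p.round(4),'yang',a.round(4),'tool shift cm',(R.T@d*100).round(2),'F',s['ft_force'].round(2),'q',s['q'].round(2),'w',round(s['grip_width'],4))
    if yang is not None: print('turn deg (tool z)',np.degrees(-((yang-a+np.pi)%(2*np.pi)-np.pi)).round(2))
E
python3 -c "
from h import *
to(.619,.006,.45,.452)"
```

```text
t 3.27 pos [ 0.3997 -0.1002  0.4511] yang 0.4554 tool shift cm [-0.11 24.37  0.1 ] F [-0.11 -0.55 -0.29] q [-0.44  0.03  0.24  1.78 -0.    0.67] w 0.0201
turn deg (tool z) 0.19
```

Request:
{"api": "send_rows", "payload": {"plan": [[0, 5, 0, 0], [0, 5, 0, 0], [0, 5, 0, 0], [0, 5, 0, 0], [-0.1, 4.4, 0, 0]]}}

```text
t: 3.9
eef_pos: [0.6212, 0.0062, 0.4508]
tool_rot: [[-0.436, 0.9, -0.0], [0.9, 0.436, -0.0], [-0.0, -0.0, -1.0]]
ft_force: [0.7, -0.4, -0.4]
grip_width: 0.0199
```

```bash
python3 -c "
from h import *
snap('scene','s1');snap('side','d1');snap('wrist','w1')
to(.619,.006,.45,.452)"
```

```text
t 4.05 pos [0.6222 0.0059 0.4472] yang 0.4528 tool shift cm [ 0.15 -0.29 -0.28] F [-0.38 -0.17 -0.57] q [-0.12  0.53  0.92  1.97 -0.    1.  ] w 0.02
turn deg (tool z) 0.05
```

View pics/s1.png

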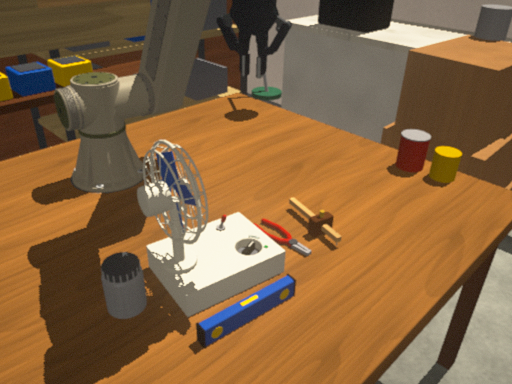

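View pics/d1.png

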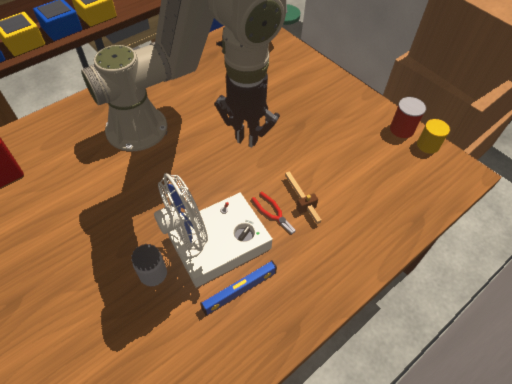

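View pics/w1.png

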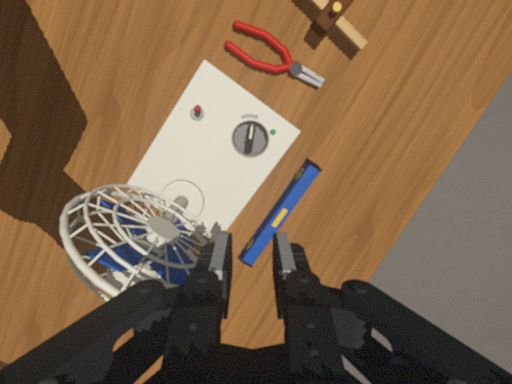

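```bash
python3 -c "
from h import *
d=load('w1');crop(d,180,50,310,160,5,'w1c')
p=np.load('fan.npy');c,s=np.cos(p[2]),np.sin(p[2])
for P in [[.035,.065,.06],[-.095,.125,.06],[.095,.125,.06],[-.06,.05,.064]]:
  w=[c*P[0]-s*P[1]+p[0],s*P[0]+c*P[1]+p[1],P[2]];q=proj(d,w)[0];print(q,(q-[180,50]+.4)*5)
"
```

```text
[250.80499584 138.83410266] [356.02497919 446.17051331]
[205.59552229  58.26675959] [129.97761145  43.33379795]
[301.39289939 130.70807987] [608.96449693 405.54039935]
[197.76368991 112.14898755] [ 90.81844953 312.74493777]
```

View pics/w1c.png

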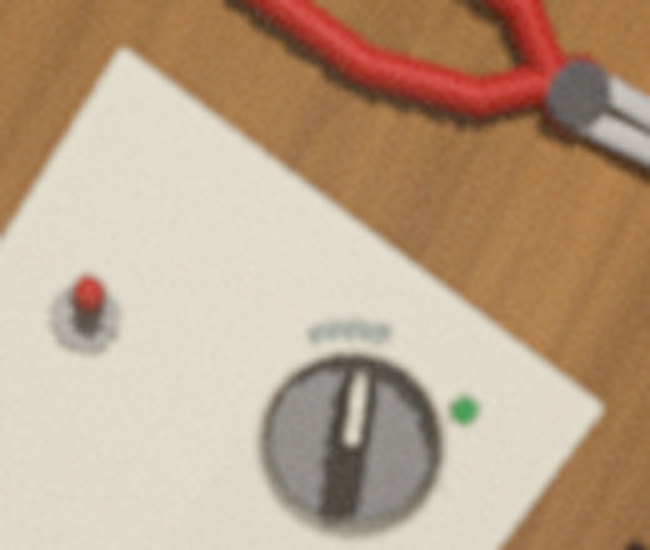

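Request:
{"api": "send_rows", "payload": {"plan": [[0.15, -0.3, 6, 0], [0, 0, 6, 0], [0, 0, 6, 0], [0, 0, 6, 0], [0, 0, 5, 0]]}}

```text
t: 4.68
eef_pos: [0.6154, 0.0046, 0.1656]
tool_rot: [[-0.435, 0.9, -0.0], [0.9, 0.435, -0.0], [-0.0, -0.0, -1.0]]
ft_force: [0.7, 0.0, -0.6]
grip_width: 0.02
```

Request:
{"api": "send_rows", "payload": {"plan": [[0, 0, 3, 0], [0, 0, 1, 0], [0, 0, 0, 0]]}}

```text
t: 5.05
eef_pos: [0.6171, 0.0048, 0.1276]
tool_rot: [[-0.435, 0.9, 0.0], [0.9, 0.435, -0.0], [-0.0, 0.0, -1.0]]
ft_force: [0.0, 1.1, 0.3]
grip_width: 0.0202
```

```bash
python3 -c "
from h import *
snap('scene','s2');d=snap('wrist','w2');snap('side','d2')
p=np.load('fan.npy');c,s=np.cos(p[2]),np.sin(p[2])
to(.6188,.0061,.1,.452)
for P in [[.035,.065,.06],[-.095,.125,.06],[.095,.125,.06],[-.06,.05,.064]]:
  w=[c*P[0]-s*P[1]+p[0],s*P[0]+c*P[1]+p[1],P[2]];print(proj(d,w)[0])
s=monitor.read_state();print(proj(d,s['eef_pos']))
"
```

```text
t 5.2 pos [0.6187 0.0048 0.129 ] yang 0.4509 tool shift cm [0.12 0.06 2.9 ] F [-0.26 -0.04  1.4 ] q [-0.12  0.44 -0.02  1.11 -0.    1.  ] w 0.0201
turn deg (tool z) -0.07
[255.18000745 200.60790459]
[136.60407104   1.66084493]
[375.47779595 181.95739232]
[124.48410057 140.32089207]
[[255.38560927 247.89218235]]
```

View pics/w2.png

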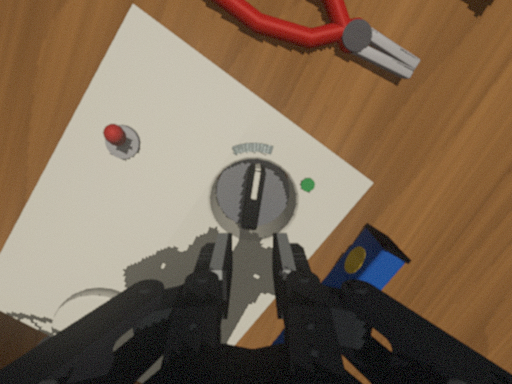

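View pics/s2.png

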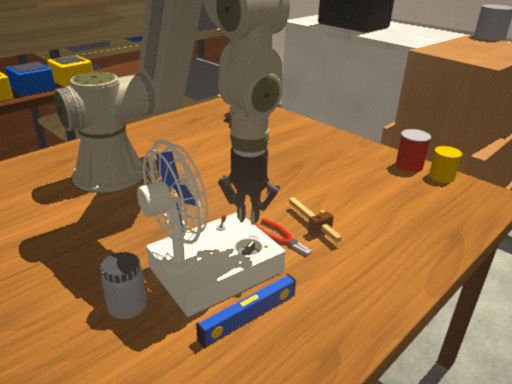

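View pics/d2.png

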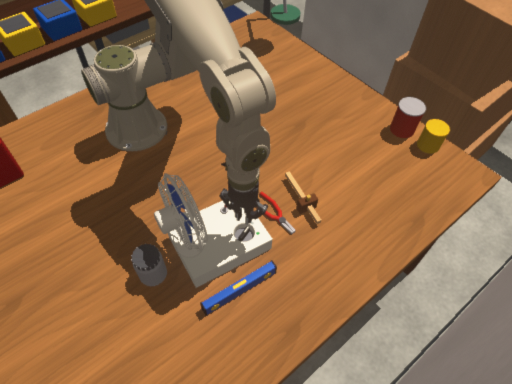

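```bash
python3 -c "
from h import *
d=load('w2');crop(d,200,130,320,250,5,'w2c')
for P in ([.6187,.0061,.06],):
  for dx,dy in ((0,0),(.031,0),(0,.031),(-.031,0),(0,-.031)):
    q=proj(d,[P[0]+dx,P[1]+dy,.06])[0];print((q-[200,130]+.4)*5)
"
```

```text
[277.49209314 354.68293631]
[470.62542004 442.89808198]
[376.82697353 161.40914867]
[ 77.27581721 263.23259871]
[185.21878213 534.21717692]
```

View pics/w2c.png

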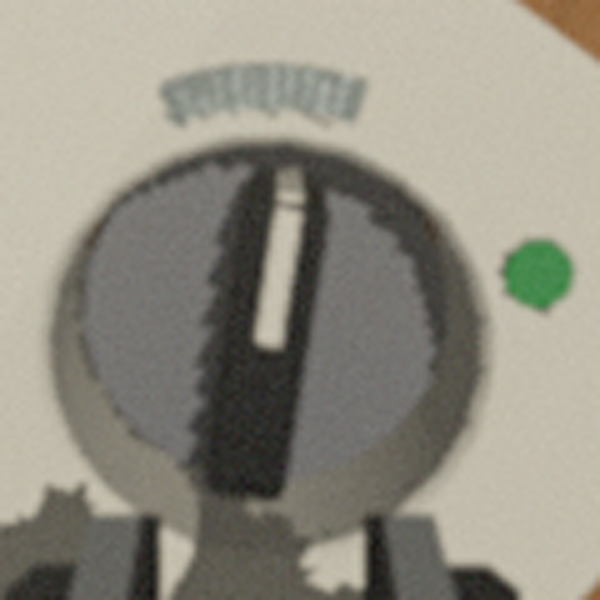

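```bash
python3 -c "
from h import *
d=load('w2')
for a,b in (((290,180),(268,345)),((300,175),(258,495))):
  A,B=[world(d,u/5+200-.4,v/5+130-.4,z=.052) for u,v in (a,b)]
  print(A,B,np.arctan2(*(A-B)[[1,0]]))
Z=d['z_map'];R=cv2.Rodrigues(d['rvec'])[0]
for u,v in ((150,300),(370,300),(285,300),(260,400),(240,450),(40,200),(540,270),(350,420)): print((u,v),world(d,round(u/5+200-.4),round(v/5+130-.4)).round(4))
"
```

```text
[0.61009541 0.02804484 0.052     ] [0.61807904 0.00438745 0.052     ] 1.8962643946941178
[0.6110556  0.02931477 0.052     ] [ 0.62716655 -0.01784396  0.052     ] 1.8999973414279527
(150, 300) [ 0.6009 -0.0011  0.0389]
(370, 300) [0.6314 0.0138 0.0395]
(285, 300) [0.6166 0.0135 0.0594]
(260, 400) [ 0.62   -0.0017  0.0588]
(240, 450) [ 0.6208 -0.0099  0.0591]
(40, 200) [0.5798 0.012  0.0601]
(540, 270) [0.6459 0.0336 0.0625]
(350, 420) [ 0.6374 -0.0051  0.0398]
```

Request:
{"api": "send_rows", "payload": {"plan": [[0.1, 0.05, 3, 0], [0, 0, 2.8, 0], [0, 0, 0, 0], [0, 0, 0, 0]]}}

```text
t: 5.7
eef_pos: [0.6187, 0.0061, 0.0705]
tool_rot: [[-0.436, 0.9, 0.002], [0.9, 0.436, -0.0], [-0.001, 0.002, -1.0]]
ft_force: [1.0, 0.1, 0.3]
grip_width: 0.0198
```

```bash
python3 -c "
from h import *
d=snap('wrist','w3');crop(d,170,130,340,280,4.5,'w3c')
e=snap('scene','s3');crop(e,200,160,300,270,5,'s3c')
e=snap('side','d3');crop(e,190,170,290,270,5,'d3c')
to(.6188,.0061,.07,.452)
s=monitor.read_state();print(proj(d,s['eef_pos']))
"
```

```text
t 5.85 pos [0.6188 0.006  0.0706] yang 0.451 tool shift cm [0.01 0.   0.06] F [ 0.12 -0.04  0.15] q [-0.12  0.48 -0.11  0.98 -0.    1.  ] w 0.02
turn deg (tool z) -0.06
[[254.27885637 247.18021797]]
```

View pics/w3c.png

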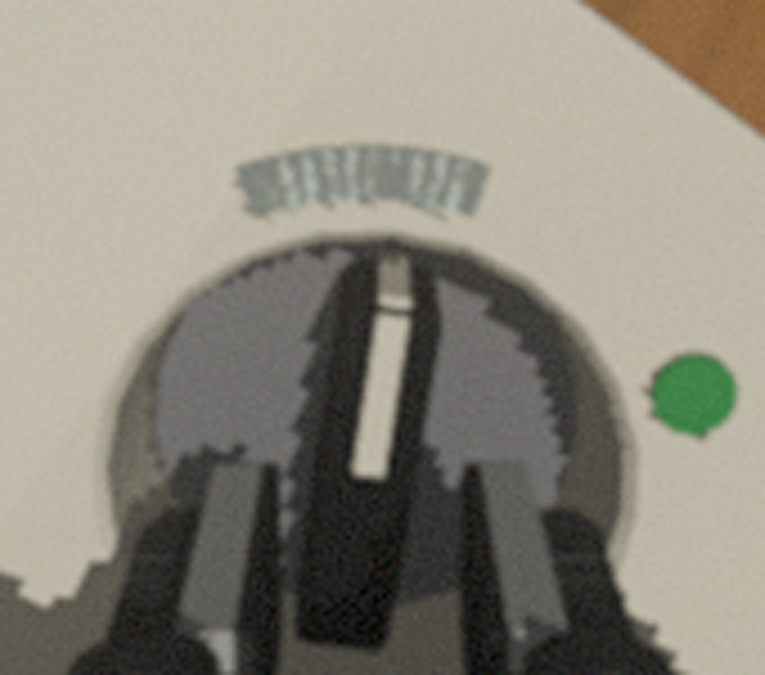

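View pics/s3c.png

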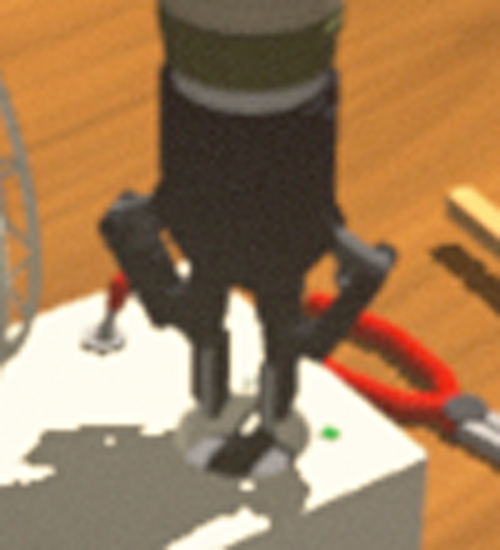

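View pics/d3c.png

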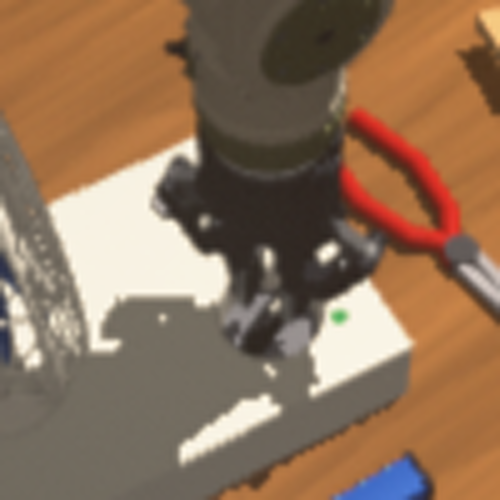

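Request:
{"api": "send_rows", "payload": {"plan": [[0.07, 0, 0.3, 7], [0, 0, 0.8, 0], [0, 0, 0.8, 0], [0, 0, 0.5, 0], [0, 0, 0, 0]]}}

```text
t: 6.48
eef_pos: [0.6167, 0.0069, 0.0441]
tool_rot: [[-0.323, 0.946, -0.001], [0.946, 0.323, 0.0], [0.0, -0.001, -1.0]]
ft_force: [0.1, -0.7, -0.5]
grip_width: 0.0201
```

```bash
python3 -c "
from h import *
d=snap('wrist','w4');crop(d,170,130,340,280,4.5,'w4c')
to(.6188,.0061,.04,.327)
"
```

```text
t 6.53 pos [0.617  0.0068 0.0445] yang 0.3292 tool shift cm [-0.13  0.15  0.45] F [-0.34 -0.64 -0.14] q [-0.12  0.51 -0.14  0.93 -0.    1.12] w 0.0198
turn deg (tool z) 0.12
```

View pics/w4c.png

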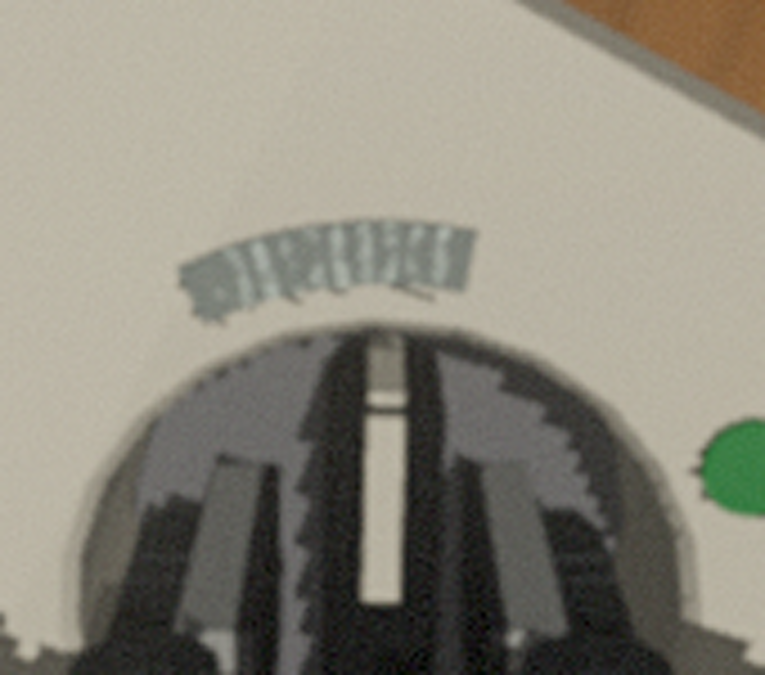

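```bash
python3 -c "
from h import *
d=load('w4');s=monitor.read_state();T=s['tool_rot'];p=s['eef_pos']
R=cv2.Rodrigues(d['rvec'])[0];c=-R.T@d['tvec'].ravel()
print('cam in tool mm',T.T@(c-p)*1000,'axes',(T.T@R.T).round(3))
f=lambda P:((proj(d,P)[0]-[170,130]+.4)*4.5).round(0)
for w in ((.6187,.0061),(.6173,.0070)):
  print('well',f([*w,.06]),'top',f(np.r_[w,.06]+T[:,0]*.031),'l/r',f(np.r_[w,.06]+T[:,1]*.031),f(np.r_[w,.06]-T[:,1]*.031))
for zz in (0,.002):
  print('tip',[f(p+T@np.array([x,y,-zz])) for x in (0,.011) for y in (-.01,.01)])
"
```

```text
cam in tool mm [  74.12924864   -1.00371092 -142.75509362] axes [[-0.001 -0.956 -0.295]
 [ 1.    -0.    -0.001]
 [ 0.001 -0.295  0.956]]
well [396. 613.] top [397. 323.] l/r [702. 613.] [ 89. 613.]
well [386. 601.] top [386. 310.] l/r [693. 601.] [ 78. 601.]
tip [array([291., 530.]), array([471., 530.]), array([290., 439.]), array([473., 439.])]
tip [array([290., 538.]), array([472., 538.]), array([289., 447.]), array([474., 447.])]
```

Request:
{"api": "send_rows", "payload": {"plan": [[-0.05, 0.06, 0.1, 0], [0, 0, 0.1, 0], [0, 0, 0.1, 0], [0, 0, 0, 0]]}}

```text
t: 7.02
eef_pos: [0.6179, 0.0065, 0.0418]
tool_rot: [[-0.323, 0.946, -0.0], [0.946, 0.323, -0.0], [-0.0, -0.0, -1.0]]
ft_force: [0.1, 0.1, 0.1]
grip_width: 0.0201
```

Request:
{"api": "send_rows", "payload": {"plan": [[0, 0, 0.1, 0], [0, 0, 0, 0]]}}

```text
t: 7.28
eef_pos: [0.6179, 0.0065, 0.0407]
tool_rot: [[-0.323, 0.946, -0.0], [0.946, 0.323, -0.0], [-0.0, -0.0, -1.0]]
ft_force: [-0.0, -0.9, -0.2]
grip_width: 0.02
```

Request:
{"api": "send_rows", "payload": {"plan": [[0, 0, 0.1, 0], [0, 0, 0, 0]]}}

```text
t: 7.52
eef_pos: [0.6179, 0.0065, 0.0397]
tool_rot: [[-0.323, 0.946, -0.0], [0.946, 0.323, -0.0], [-0.0, -0.0, -1.0]]
ft_force: [-0.2, -0.2, -0.1]
grip_width: 0.02
```

Request:
{"api": "send_rows", "payload": {"plan": [[0, 0, 0.1, 0], [0, 0, 0, 0]]}}

```text
t: 7.78
eef_pos: [0.618, 0.0065, 0.0389]
tool_rot: [[-0.323, 0.946, 0.0], [0.946, 0.323, -0.0], [-0.0, 0.0, -1.0]]
ft_force: [0.0, -0.6, 0.8]
grip_width: 0.0201
```

Request:
{"api": "send_rows", "payload": {"plan": [[0, 0, 0.1, 0], [0, 0, 0, 0]]}}

```text
t: 8.02
eef_pos: [0.618, 0.0065, 0.0382]
tool_rot: [[-0.323, 0.946, 0.0], [0.946, 0.323, -0.0], [-0.0, 0.0, -1.0]]
ft_force: [-0.1, 0.5, 3.5]
grip_width: 0.02
```

Request:
{"api": "send_rows", "payload": {"plan": [[0, 0, 0.1, 0], [0, 0, 0, 0]]}}

```text
t: 8.28
eef_pos: [0.618, 0.0065, 0.0375]
tool_rot: [[-0.323, 0.946, 0.0], [0.946, 0.323, -0.0], [-0.0, 0.0, -1.0]]
ft_force: [-3.0, 0.6, 6.2]
grip_width: 0.0197
```

Request:
{"api": "send_rows", "payload": {"plan": [[0, 0, 0.1, 0], [0, 0, 0, 0]]}}

```text
t: 8.52
eef_pos: [0.6181, 0.0065, 0.0369]
tool_rot: [[-0.323, 0.946, 0.001], [0.946, 0.323, -0.0], [-0.0, 0.001, -1.0]]
ft_force: [-3.1, -0.1, 9.6]
grip_width: 0.0202
```

Request:
{"api": "send_rows", "payload": {"plan": [[0, 0, 0.1, 0], [0, 0, 0, 0]]}}

```text
t: 8.78
eef_pos: [0.6181, 0.0065, 0.0362]
tool_rot: [[-0.323, 0.946, 0.001], [0.946, 0.323, -0.0], [-0.001, 0.001, -1.0]]
ft_force: [-3.4, 0.0, 11.1]
grip_width: 0.0198
```

Request:
{"api": "send_rows", "payload": {"plan": [[0, 0, 0.05, 0], [0, 0, 0, 0]]}}

```text
t: 9.02
eef_pos: [0.6181, 0.0065, 0.036]
tool_rot: [[-0.323, 0.946, 0.001], [0.946, 0.323, -0.0], [-0.001, 0.001, -1.0]]
ft_force: [-4.8, 0.6, 12.7]
grip_width: 0.0203
```

Request:
{"api": "send_rows", "payload": {"plan": [[0, 0, 0.05, 0], [0, 0, 0, 0]]}}

```text
t: 9.28
eef_pos: [0.6181, 0.0065, 0.0357]
tool_rot: [[-0.323, 0.946, 0.001], [0.946, 0.323, -0.0], [-0.001, 0.001, -1.0]]
ft_force: [-5.2, 0.3, 13.3]
grip_width: 0.0196
```

Request:
{"api": "send_rows", "payload": {"plan": [[0, 0, 0.02, 0], [0, 0, 0, 0]]}}

```text
t: 9.52
eef_pos: [0.6181, 0.0065, 0.0356]
tool_rot: [[-0.323, 0.946, 0.001], [0.946, 0.323, -0.0], [-0.001, 0.001, -1.0]]
ft_force: [-4.7, 0.6, 14.2]
grip_width: 0.0198
```

```bash
python3 -c "
from h import *
for i in range(5):
  d=optics.get_image('wrist');s=monitor.read_state();print(s['eef_pos'],s['ft_force'],s['wrist_torque'])
"
```

```text
[0.61811872 0.00651796 0.03557179] [-4.68944752  0.14092415 14.19409839] [ 0.04245279  1.00048988 -0.04395387]
[0.61811897 0.00649898 0.0355726 ] [-4.39139693 -0.04182112 13.60937601] [ 0.05957009  1.05190064 -0.00925157]
[0.61810253 0.00652515 0.03558749] [-4.36738227  0.45315032 13.41707179] [0.05549055 1.04050603 0.04521214]
[0.61810387 0.00654266 0.03557113] [-5.2151598   0.96866074 14.95976959] [ 0.05267092  1.06091539 -0.04118108]
[0.61811467 0.00654625 0.03558129] [-4.66646491  0.03561406 13.76883673] [2.35984757e-02 1.02277117e+00 8.40663363e-04]
```

Request:
{"api": "send_rows", "payload": {"plan": [[0, 0, 0.03, 0], [0, 0, 0, 2], [0, 0, 0, 4], [0, 0, 0, 4]]}}

```text
t: 10.28
eef_pos: [0.6182, 0.0065, 0.0354]
tool_rot: [[-0.152, 0.988, 0.001], [0.988, 0.152, -0.0], [-0.001, 0.001, -1.0]]
ft_force: [-5.0, -1.0, 15.3]
grip_width: 0.0198
```

```bash
python3 -c "
from h import *
d=snap('wrist','w5');crop(d,170,130,340,280,4.5,'w5c')
to(.6188,.0061,.04,-.798)
for i in range(4):
  d=optics.get_image('wrist');s=monitor.read_state();print(s['eef_pos'],s['ft_force'],s['wrist_torque'])
"
```

```text
t 10.32 pos [0.6182 0.0065 0.0354] yang 0.1498 tool shift cm [-0.05  0.06 -0.46] F [-5.09  0.53 15.27] q [-0.12  0.52 -0.15  0.91 -0.    1.3 ] w 0.0197
turn deg (tool z) 54.31
[0.61814719 0.00647808 0.03539282] [-4.40034947  0.42700634 14.34495561] [ 0.08581893  1.05913741 -0.01548586]
[0.6181793  0.00649211 0.03541179] [-4.61351741  0.66977188 14.6555887 ] [ 0.04603344  1.08465949 -0.09798399]
[0.61817651 0.00649068 0.03539444] [-5.4776317  -0.0340456  13.93731623] [ 0.10150565  1.0845987  -0.05906515]
[0.61815323 0.00647266 0.0353878 ] [-4.59436385  0.28957438 14.45289212] [ 0.09236254  1.09321867 -0.08257107]
```

View pics/w5c.png

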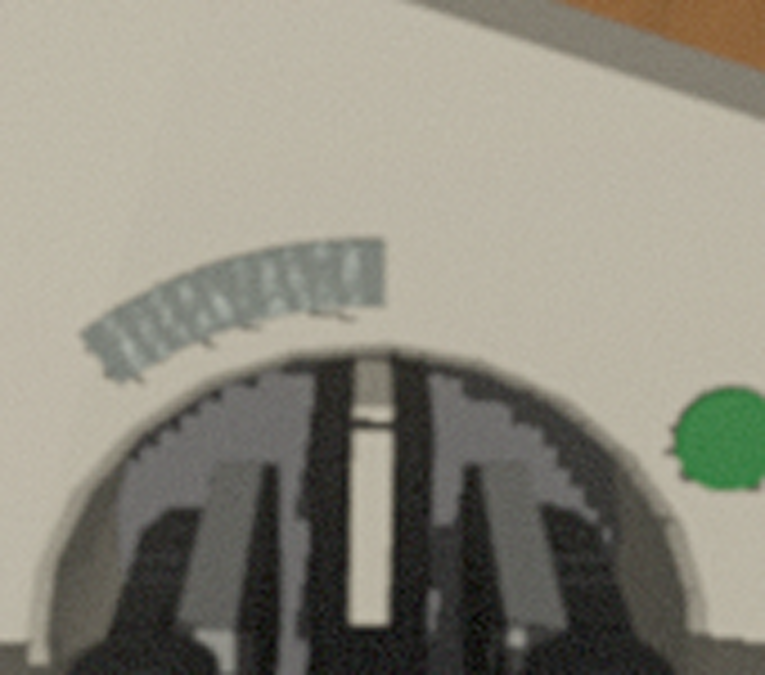

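Request:
{"api": "send_rows", "payload": {"plan": [[0, 0, 0.01, 5], [0, 0, 0, 5], [0, 0, 0, 5], [0, 0, 0, 5]]}}

```text
t: 11.02
eef_pos: [0.6182, 0.0064, 0.0354]
tool_rot: [[0.196, 0.981, 0.002], [0.981, -0.196, -0.001], [-0.0, 0.002, -1.0]]
ft_force: [-4.9, 1.0, 15.3]
grip_width: 0.0196
```

Request:
{"api": "send_rows", "payload": {"plan": [[0, 0, 0, 5], [0, 0, 0, 5], [0, 0, 0, 5]]}}

```text
t: 11.4
eef_pos: [0.6183, 0.0064, 0.0354]
tool_rot: [[0.443, 0.896, 0.002], [0.896, -0.443, -0.001], [0.0, 0.002, -1.0]]
ft_force: [-4.8, -0.8, 15.5]
grip_width: 0.0198
```

Request:
{"api": "send_rows", "payload": {"plan": [[0, 0, 0, 5], [0, 0, 0, 5], [0, 0, 0, 5], [0, 0, 0, 4]]}}

```text
t: 11.9
eef_pos: [0.6183, 0.0063, 0.0354]
tool_rot: [[0.711, 0.703, 0.002], [0.703, -0.711, -0.001], [0.001, 0.002, -1.0]]
ft_force: [-4.5, -0.9, 14.6]
grip_width: 0.0199
```

```bash
python3 -c "
from h import *
d=snap('wrist','w6');crop(d,170,130,340,280,4.5,'w6c')
to(.6188,.0061,.04,-.798)
"
```

```text
t 11.95 pos [0.6183 0.0062 0.0354] yang -0.7929 tool shift cm [ 0.03  0.05 -0.46] F [-4.71  0.84 15.06] q [-0.12  0.52 -0.15  0.91 -0.    2.24] w 0.0202
turn deg (tool z) 0.29
```

View pics/w6c.png

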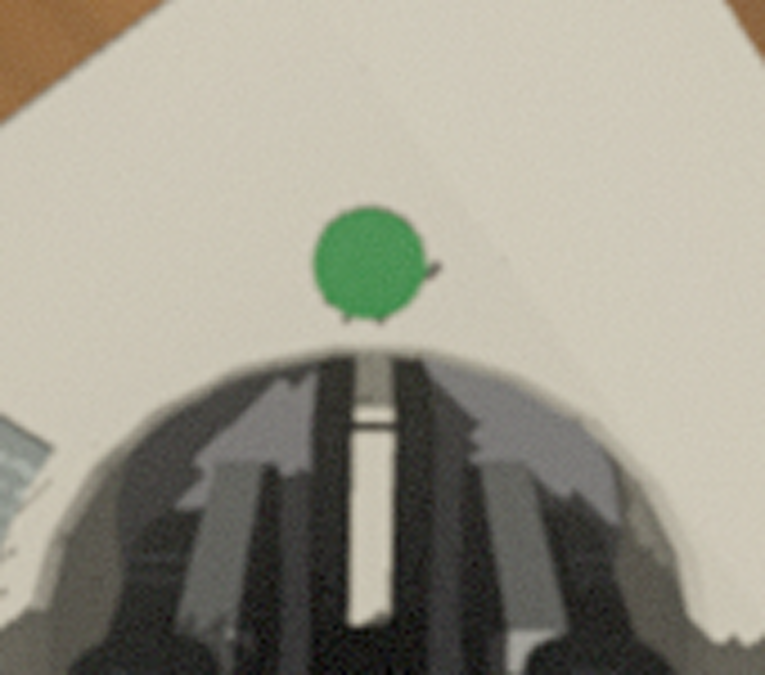

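The white line points straight at the green dot (crop (370,265), line at x≈372). Releasing straight up.

Request:
{"api": "send_rows", "payload": {"plan": [[0, 0, -0.2, 0], [0, 0, -0.2, 0], [0, 0, -0.2, 0], [0, 0, -0.2, 0], [0, 0, 0, 0]]}}

```text
t: 12.58
eef_pos: [0.618, 0.0066, 0.041]
tool_rot: [[0.709, 0.705, -0.0], [0.705, -0.709, -0.0], [-0.0, -0.0, -1.0]]
ft_force: [-0.3, 0.3, -0.0]
grip_width: 0.0199
```

Request:
{"api": "send_rows", "payload": {"plan": [[0, 0, -1, 0], [0, 0, -2, 0], [0, 0, -2.5, 0], [0, 0, -2.5, 0], [0, 0, 0, 0]]}}

```text
t: 13.2
eef_pos: [0.6198, 0.0064, 0.124]
tool_rot: [[0.709, 0.705, 0.005], [0.705, -0.709, -0.001], [0.003, 0.004, -1.0]]
ft_force: [-0.1, -0.6, -0.3]
grip_width: 0.0202
```

```bash
python3 -c "
from h import *
d=snap('wrist','w7');crop(d,170,90,340,240,4.5,'w7c')
to(.5,.01,.13,-.174)
"
```

```text
t 13.25 pos [0.6189 0.0065 0.1224] yang -0.7882 tool shift cm [-8.18 -8.63 -0.79] F [0.09 0.4  0.46] q [-0.12  0.44 -0.03  1.09 -0.    2.24] w 0.0201
turn deg (tool z) -35.19
```

View pics/w7c.png

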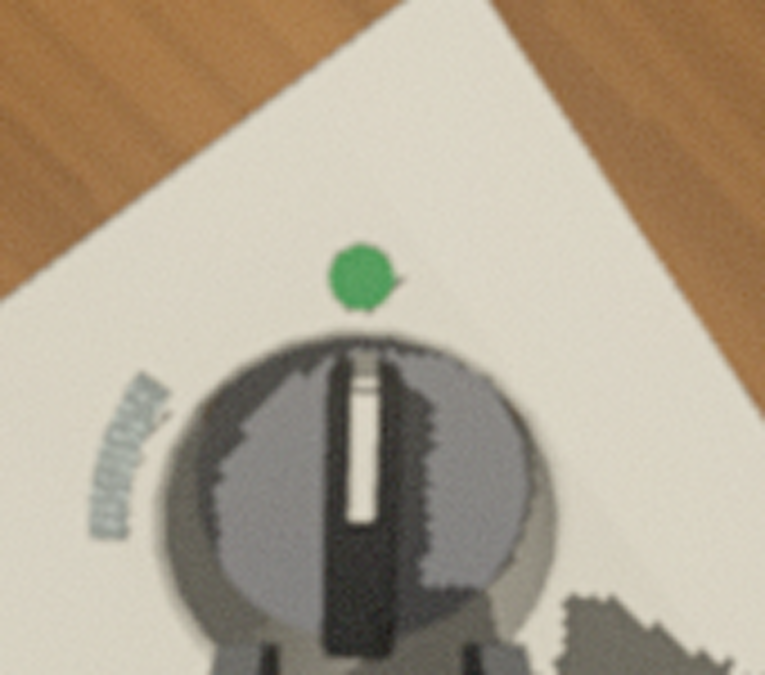

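Request:
{"api": "send_rows", "payload": {"plan": [[0, 0, 0, -9], [0, 0, 0, -9], [0, 0, 0, -9], [0, 0, 0, -8.2], [0, 0, 0, 0]], "grip": 0}}

```text
t: 13.88
eef_pos: [0.6172, 0.0066, 0.1199]
tool_rot: [[0.175, 0.985, -0.002], [0.985, -0.175, 0.0], [-0.0, -0.002, -1.0]]
ft_force: [-0.3, -0.5, -0.3]
grip_width: -0.0001
```

```bash
python3 -c "
from h import *
d=load('w7')
for n in ['w2','w7']:
  d=load(n);Z=d['z_map'];H=np.array([[world(d,u,v) for u in range(225,285)] for v in range(160,230)]).reshape(-1,3)
  r=np.hypot(H[:,0]-.618,H[:,1]-.0065);zz=H[r<.02,2];zf=[world(d,u,v)[2] for u in range(290,300) for v in range(120,135)]
  print(n,np.histogram(zz,bins=np.arange(.034,.066,.002)),np.median(zf), np.median(zz[zz>.052]),np.median(zz[zz<.046]))
p=np.load('fan.npy');c,s=np.cos(p[2]),np.sin(p[2])
f=lambda x,y:(c*x-s*y+p[0],s*x+c*y+p[1])
print(f(-.06,.09));to(*f(-.06,.09),.12,-.1733)
"
```

```text
w2 (array([   0,   66, 1024,   79,    3,    2,    5,    3,    2,    4,    4,
         77,  699,   91,    0]), array([0.034, 0.036, 0.038, 0.04 , 0.042, 0.044, 0.046, 0.048, 0.05 ,
       0.052, 0.054, 0.056, 0.058, 0.06 , 0.062, 0.064])) 0.06009005619316701 0.05898997605412401 0.03909183363436575
w7 (array([   0,   55, 1076,   72,    0,    0,    0,    0,    0,    0,    0,
         97,  711,   68,    0]), array([0.034, 0.036, 0.038, 0.04 , 0.042, 0.044, 0.046, 0.048, 0.05 ,
       0.052, 0.054, 0.056, 0.058, 0.06 , 0.062, 0.064])) 0.06053928061542689 0.05904014182499333 0.03905873827835341
(np.float64(0.5295068408725051), np.float64(0.04707833380861453))
t 13.88 pos [0.6172 0.0066 0.1199] yang -0.1754 tool shift cm [ 2.45 -9.34  0.01] F [-0.29 -0.46 -0.26] q [-0.12  0.45 -0.03  1.09 -0.    1.63] w -0.0001
turn deg (tool z) -0.12
```

The knob's depth reading is the same as before pressing (39.1 mm skirt, 59.0 mm bar top), so it has sprung up and locked. Now the toggle.

Request:
{"api": "send_rows", "payload": {"plan": [[2.4, -1, 0, 0], [0, -4.2, 0, 0], [0, -4.1, 0, 0], [0, 0, 0, 0], [0, 0, 0, 0]]}}

```text
t: 14.5
eef_pos: [0.5311, 0.0462, 0.1213]
tool_rot: [[0.175, 0.985, 0.001], [0.985, -0.175, -0.0], [-0.0, 0.001, -1.0]]
ft_force: [0.2, -0.1, 0.3]
grip_width: -0.0003
```

```bash
python3 -c "
from h import *
d=snap('wrist','w8')
e=snap('scene','s8');crop(e,180,150,300,270,5,'s8c')
to(.5295,.0471,.078,-.1733)
"
```

```text
t 14.6 pos [0.5318 0.046  0.1213] yang -0.1751 tool shift cm [ 0.07 -0.25  4.33] F [-0.32  0.29  0.02] q [-0.06  0.29 -0.26  1.02 -0.    1.68] w 0.0001
turn deg (tool z) -0.1
```

View pics/w8.png

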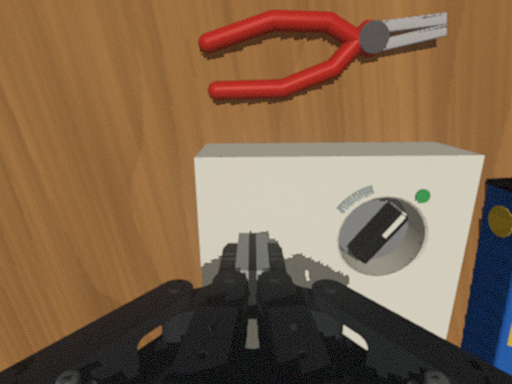

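View pics/s8c.png

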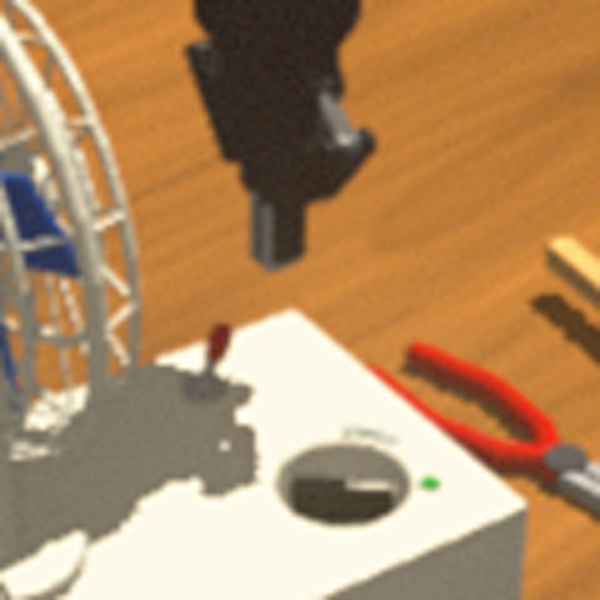

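Request:
{"api": "send_rows", "payload": {"plan": [[0.1, -0.25, 1.5, 0], [0, 0, 1.5, 0], [0, 0, 1.3, 0], [0, 0, 0, 0]]}}

```text
t: 15.1
eef_pos: [0.5269, 0.0477, 0.0764]
tool_rot: [[0.173, 0.985, -0.003], [0.985, -0.173, 0.0], [-0.0, -0.003, -1.0]]
ft_force: [-0.3, 0.2, -0.5]
grip_width: 0.0
```

```bash
python3 -c "
from h import *
e=snap('scene','s9');crop(e,180,150,300,270,5,'s9c')
to(.5295,.0471,.078,-.1733)
"
```

```text
t 15.15 pos [0.5276 0.0477 0.0773] yang -0.174 tool shift cm [-0.02  0.2  -0.07] F [ 0.51 -0.28 -0.59] q [-0.06  0.33 -0.33  0.92 -0.    1.68] w -0.0003
turn deg (tool z) -0.04
```

View pics/s9c.png

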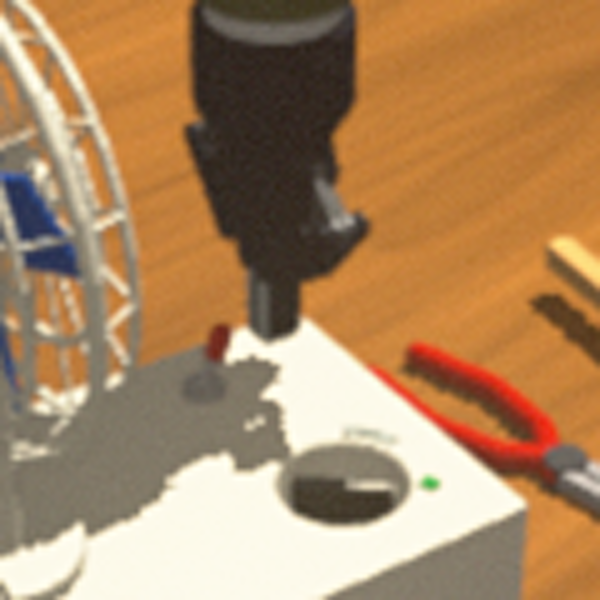

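Request:
{"api": "send_rows", "payload": {"plan": [[-0.4, 0, 0, 0], [-0.4, 0, 0, 0], [-0.4, 0, 0, 0], [-0.4, 0, 0, 0], [-0.4, 0, 0, 0]]}}

```text
t: 15.78
eef_pos: [0.5253, 0.0282, 0.0788]
tool_rot: [[0.173, 0.985, 0.002], [0.985, -0.173, 0.001], [0.001, 0.001, -1.0]]
ft_force: [0.2, 2.3, 2.4]
grip_width: 0.0001
```

Request:
{"api": "send_rows", "payload": {"plan": [[-0.3, 0, 0, 0], [-0.3, 0, 0, 0], [0, 0, 0, 0]]}}

```text
t: 16.15
eef_pos: [0.5238, 0.0218, 0.0782]
tool_rot: [[0.173, 0.985, 0.0], [0.985, -0.173, -0.0], [-0.0, 0.0, -1.0]]
ft_force: [0.8, 2.2, 0.9]
grip_width: 0.0002
```

```bash
python3 -c "
from h import *
e=snap('scene','s10');crop(e,180,150,300,270,5,'s10c')
to(.5295,.0471,.078,-.1733)
"
```

```text
t 16.2 pos [0.5238 0.0218 0.0782] yang -0.1742 tool shift cm [2.59 0.13 0.02] F [0.44 2.71 1.06] q [-0.11  0.31 -0.35  0.91 -0.    1.63] w -0.0
turn deg (tool z) -0.05
```

View pics/s10c.png

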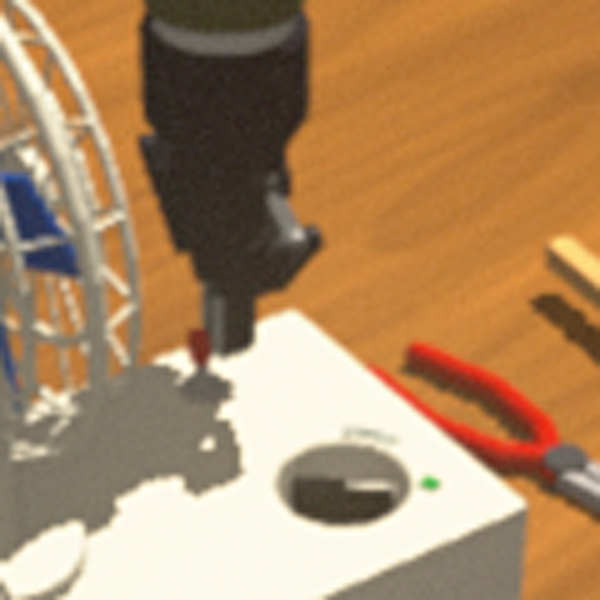

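Request:
{"api": "send_rows", "payload": {"plan": [[-0.25, 0, 0, 0], [-0.25, 0, 0, 0], [0, 0, 0, 0]]}}

```text
t: 16.58
eef_pos: [0.5228, 0.0168, 0.0782]
tool_rot: [[0.173, 0.985, -0.0], [0.985, -0.173, -0.0], [-0.0, 0.0, -1.0]]
ft_force: [1.0, 2.4, 1.1]
grip_width: 0.0
```

Request:
{"api": "send_rows", "payload": {"plan": [[-0.2, 0, 0, 0], [-0.1, 0, 0, 0], [0, 0, 0, 0]]}}

```text
t: 16.95
eef_pos: [0.5225, 0.0149, 0.0782]
tool_rot: [[0.173, 0.985, 0.0], [0.985, -0.173, 0.002], [0.002, 0.0, -1.0]]
ft_force: [1.8, 5.0, 1.8]
grip_width: 0.0001
```

Request:
{"api": "send_rows", "payload": {"plan": [[-0.15, 0, 0, 0], [-0.1, 0, 0, 0], [0, 0, 0, 0]]}}

```text
t: 17.32
eef_pos: [0.5224, 0.0144, 0.0782]
tool_rot: [[0.171, 0.985, 0.001], [0.985, -0.171, 0.006], [0.006, 0.0, -1.0]]
ft_force: [3.6, 12.0, 2.1]
grip_width: -0.0001
```

The force has risen to 12 N with almost no further motion, so the toggle is at its end stop. Backing off and checking.

Request:
{"api": "send_rows", "payload": {"plan": [[0.5, 0, 0, 0], [1, 0, 0, 0], [1, 0, -2, 0], [0.5, 0, -4, 0], [0, 0, 0, 0]]}}

```text
t: 17.95
eef_pos: [0.5291, 0.0413, 0.141]
tool_rot: [[0.173, 0.985, 0.005], [0.985, -0.173, -0.001], [-0.001, 0.005, -1.0]]
ft_force: [-0.1, 0.3, -0.8]
grip_width: 0.0002
```

Request:
{"api": "send_rows", "payload": {"plan": [[3, 0, -4, 0], [4, 0, -3, 0], [0, 0, 0, 0]]}}

```text
t: 18.32
eef_pos: [0.5405, 0.112, 0.2098]
tool_rot: [[0.17, 0.985, 0.004], [0.985, -0.17, -0.0], [0.0, 0.004, -1.0]]
ft_force: [-0.0, -0.9, -0.8]
grip_width: 0.0001
```

```bash
python3 -c "
from h import *
e=snap('scene','s11');crop(e,180,180,300,290,5,'s11c');d=snap('wrist','w11');g=snap('side','d11')
to(.5295,.0471,.078,-.1733)
p=np.load('fan.npy');c,s=np.cos(p[2]),np.sin(p[2])
for a in (-.45,-.3,.45):
  x,y,z=-.06,.05+.027*np.sin(a),.064+.027*np.cos(a)
  q=proj(e,[c*x-s*y+p[0],s*x+c*y+p[1],z])[0];print(a,(q-[180,180]+.4)*5,proj(g,[c*x-s*y+p[0],s*x+c*y+p[1],z])[0])
crop(g,190,170,290,270,5,'d11c')
for n in ('scene','side'):
  a,b=load(n+'0')['image'],(e if n=='scene' else g)['image'];cv2.imwrite('pics/diff_'+n+'.png',cv2.absdiff(a,b))
"
```

```text
t 18.48 pos [0.5382 0.1097 0.2067] yang -0.1739 tool shift cm [-6.3   0.26 12.87] F [0.48 0.27 0.57] q [ 0.06  0.27 -0.07  1.23 -0.    1.8 ] w -0.0003
turn deg (tool z) -0.04
-0.45 [181.24530913 199.7042387 ] [220.39567475 206.31033929]
-0.3 [188.06262783 194.61783065] [221.51090957 205.51132692]
0.45 [223.80000068 184.33256844] [227.4667261  203.08986598]
```

View pics/s11c.png

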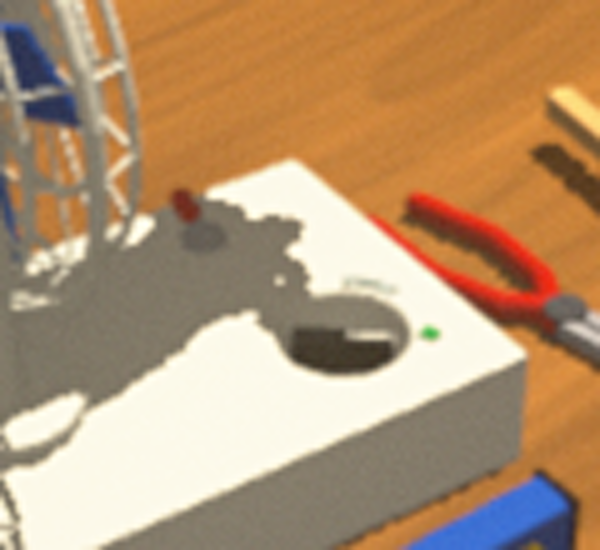

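View pics/w11.png

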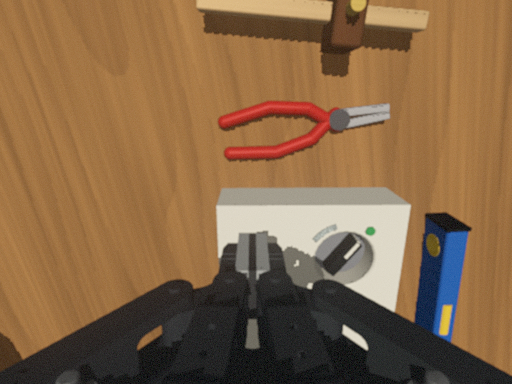

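View pics/diff_side.png

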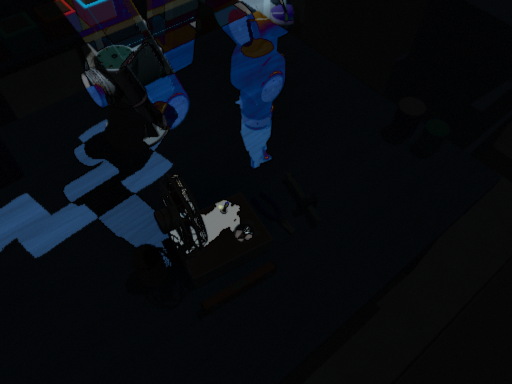

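```bash
python3 -c "
from h import *
s=monitor.read_state();print(s['t'],s['ft_force'],abs(s['qd']).max())
print(arm.job_done())"
```

```text
18.475 [0.47874922 0.27046116 0.56875376] 0.014697997072928737
the job is handed in; nothing more can be done
None
```

The fan's knob is locked at the green dot and the toggle is over to on. I handed the job in at t = 18.5 s; the hand-in gives no verdict.

- **Knob:** I straddled the grip bar with both fingertips on the skirt and pressed with 14 to 15.5 N. I turned the knob about 64° clockwise, then lifted straight off. The picture after lift-off shows the pointer on the green dot. The depth readings of skirt and bar top are back at 39.1 and 59.0 mm above the bench, the same as before pressing, so the knob has sprung up.
- **Toggle:** I then pushed the toggle towards the head with closed fingers until it stopped moving. The force rose to 12 N against the end stop. In the last picture the red tip lies within about a pixel of where I predicted it for on.
- **Surroundings:** A before-and-after picture comparison shows no shift of the canister, level, gauge or pliers. The arm stands clear, about 0.2 m up, with no contact force.

**Disagreement:** the wrist camera differed from the two bench cameras by 1 to 2 mm on where the well is. I settled the finger position from the view of the fingers in the well. A sideways force of about 5 N built up while pressing; the fingers showed clear of the wall and the bar in the pictures.

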